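# Load and close the steamer pot

### The job

Get the steamer ready: put the perforated rack into the steel pot so that it stands level on the pot's floor, then stand both ceramic cups upright on the rack beside its knob, lowering them in rather than dropping them, and last close the pot with its lid so that it sits fully down on the rim. Let go of everything and leave the jar and the small steel bowl standing where they are.

Things in the scene. Friction and masses are not known exactly. Their poses are not given: they have to be found in the camera images.
- pot: Open straight-sided stainless steel pot, loose (0.9 kg), 90 mm high to the rim, outer diameter 182 mm, inner 176 mm, floor 4 mm thick, with two dark loop handles at 74 mm height reaching 120 mm from the axis along the pot's own +y and -y. Origin: centre of the underside; z up.
- rack_knob (a point): Perforated round aluminium steaming rack, loose, 0.18 kg: plate 160 mm across, upper face 25 mm above the soles of its three feet. Black central knob to take it by: 18 mm in diameter, from 36 to 64 mm above the soles. This point: on the knob's axis, 50 mm above the soles; z up. In the pot: this point 54 mm, the plate's upper face 29 mm above the pot's underside.
- white_cup_mid (a point): White straight-sided open ceramic cup, 56 mm outer diameter, 45 mm high, wall 4 mm, 0.11 kg, loose; take it across the outside. This point: on its axis half-way up, 22.5 mm above its underside; z up. Standing on the rack in the pot: 51.5 mm above the pot's underside. With its axis 45 mm from the rack's it clears the rack's knob and the pot's wall.
- blue_cup_mid (a point): Blue ceramic steaming cup, the same shape, size and mass as the white one. This point is on its axis half-way up, 22.5 mm above its underside; z up.
- lid_knob (a point): Stainless steel pot lid, loose, right way up, 0.32 kg. Rim 192 mm across; under it an inner flange 8 mm deep tapers from 165 to 150 mm and enters the pot's mouth; domed top to 24 mm. Black knob 30 mm in diameter, 29 to 54 mm above the flange's underside. This point: on the knob's axis, 42 mm above that underside; z up. Seated: 124 mm above the pot's underside.
- jar: Bystander: small amber glass jar with a red cap, 58 mm in diameter, 85 mm high, loose. Origin: centre of its underside.
- bowl: Bystander: small open stainless steel bowl, 90 mm across the rim, 38 mm high, loose. Origin: centre of its underside.
Mind the look-alikes: they are no part of the job. Leave any red look-alike of the pot alone. Leave any yellow look-alike of the part that bears white_cup_mid alone.

How it is judged:
By the outcome, as a careful person would: the job done as asked, in the order asked, and still so for the second after the job is handed in, with the robot touching nothing.
It also fails if it takes over 128 s, if anything falls off the work surface, if the arm or the gripper's body presses on something with over 40 N, if the wrist force passes 120 N, or if a joint passes its speed limit or range.

### The arm

A 6-joint arm with a two-finger parallel gripper is mounted at the origin on the work surface. World frame = base frame: x ahead of the robot, y to its left, z up, the work surface at z = 0. Lengths are in m, angles in rad, forces in N, time in s.
With the tool pointing down it reaches from about 0.425 to 0.925 m from the base axis. Payload 12.5 kg.
Tool frame: the origin (TCP) lies at the very end of the fingers, on their centre line; the grasp point (between the pads) lies 19 mm behind it; x points along the fingers, y is the direction in which the jaws open and shut, and the axes are right-handed (so a half turn about x gives the same grasp; the last joint's range is limited). The gripper opens to 85 mm and grips with 20 to 120 N. Pads are 22 mm wide; open, the fingers measure 114 mm over their backs; the gripper's body (76 mm by 85 mm) begins 54 mm behind the grasp point. The pads swing forward as they close: fully open they stand 13 mm farther back than shut.
Start: joints at [-1.373, 0.491, 1.559, -0, 1.092, -0.106], TCP at [0.187, -0.596, 0.2] pointing down, gripper open.
Joint ranges: [-3.1, 3.1], [-0.84, 2.19], [0.05, 2.79], [-1.13, 4.28], [0.06, 2.93], [-2.69, 2.69]. Speed limits (rad/s): [2.22, 2.22, 2.79, 3.14, 3.14, 3.14].

### API

Orientations are given as a rotation vector (axis times angle).
In Python, from workcell import get_state, capture, camera_model, close_job, search_frame, pinpoint gives the robot as it stands.
- The arm moves only by the tool step_arm, never from a script. Its argument "increments" is a list of rows, each a list of 2 entries, a list of its own where there are three numbers: the shift along the tool's x, y, z in mm, then the turn about the tool's x in rad. In form: [[[dx, dy, dz], twist], ...]. A call has 1 to 20 rows; each row shifts and turns the commanded pose from where the row before left it, along the tool's axes as they then stand; what a row does not reach is not made up. A row lasts 1/10 s, in which the tool goes at most 50 mm and 8.59 degrees, less where a joint would pass 70% of its speed; a pose out of reach is approached as far as the arm can. A call is refused whole if a number of a shift passes 50 or a number of a turn 0.15, either way. A call with a gripper value outside its range is refused whole. "grip" is the gripper command: -1 is shut, 1 is fully open, values between are in proportion, set as the call begins (left out, the last holds). The fingers move at their own pace and stop on an object; "force" is the grip in N (left out, the last holds). Time passes only in rows, so rows that do not move let the fingers close. It gives the time, the measured TCP pose, the force and the opening at its end, in the units of the state.
- get_state(): the state, without advancing time (a new reading comes with each control period).
- capture(name): name is "scene" or "side" or "wrist"; returns the picture (384x512x3 uint8, red, green, blue); there is no depth.
- camera_model(name): a dict with "fx", "fy", "cx", "cy" (pixels), "rvec" (rotation vector, rad) and "tvec" (3), from world to camera coordinates, as OpenCV has them. Camera axes: x right, y down, z forward; pixel columns grow to the right and rows downward; lengths in m; the calibration is good to about 2 mm. A picture is of the moment at which its call begins: read the wrist's pose just before it. camera_model takes no time and is no camera call; for the wrist camera it gives the pose at the moment of the call.
- close_job(): hands the job in, once; it reports no verdict.
Trained networks look in the newest picture that a camera, given by its name, has taken for a name from the list of things; names that differ only in an ending like _2 or _b are one class to them, and where a whole thing is asked for, a point or a joint stands for the part that bears it (a point fixed in the world has none). Each returns a list of dicts, best first, with "p" (0 to 1); they miss things now and then, are a little off and sometimes report something else, mostly with a low value. They report only what shows in the picture. A call takes as long as a camera call. They do not tell look-alikes from the thing itself.
- search_frame(camera, target): "pixel" ([row, column] in pixels, amid what is visible of it).
- pinpoint(camera, target): "pixel" ([row, column] in pixels: a listed point, or the origin of a listed thing).
The state is a dict: "clock": time; "q": joint angles; "qvel": joint speeds; "tau": joint torques, N m; "ee_pos": TCP position; "eef_rot": TCP orientation; "contact_force": force on the tool from outside, world axes, zero at the start; "torque": the same for the moment, N m; "width": finger opening in m.
Only numpy, scipy, OpenCV 4.12 (cv2) and the standard library are available. Lean on these libraries where they do the work, as an engineer would, in place of code of your own. Each camera call takes 0.05 s, during which the arm holds its last target. There are 200 camera calls.

## Working session

There is one attempt and no reset: what is moved stays moved. The work goes in short steps, Python scripts to look and compute and a tool call to move; the robot and the scene stay as the last step left them, time stands still between calls to the robot, and variables do not carry over. Pictures are saved under pics/ and viewed, about 12 in all and at most 16, crops included, and the job is handed in when it is done.

Besides the shell and the picture viewer there is one more tool, called by a JSON object that holds its "method" and its "body". step_arm: Moves the arm, as the interface text tells. Its arguments: {"type":"object","properties":{"increments":{"type":"array","items":{"type":"array"}},"grip":{"type":"number"},"force":{"type":"number"}},"required":["increments"]}

```bash
mkdir -p pics; ls; cat > h.py <<'E'
import numpy as np, cv2
from workcell import *
def snap(cam,name):
    im=capture(cam); cv2.imwrite(f'pics/{name}.png',im[:,:,::-1]); return im
def ray(cam,px,m=None):
    m=m or camera_model(cam); R=cv2.Rodrigues(np.array(m['rvec'],float))[0]; t=np.array(m['tvec'],float)
    d=R.T@np.array([(px[1]-m['cx'])/m['fx'],(px[0]-m['cy'])/m['fy'],1]); return -R.T@t,d
def atz(cam,px,z,m=None):
    c,d=ray(cam,px,m); return c+d*(z-c[2])/d[2]
def proj(cam,p,m=None):
    m=m or camera_model(cam); K=np.array([[m['fx'],0,m['cx']],[0,m['fy'],m['cy']],[0,0,1.]])
    q=cv2.projectPoints(np.array(p,float).reshape(-1,3),np.array(m['rvec'],float),np.array(m['tvec'],float),K,None)[0].reshape(-1,2); return q[:,::-1]
E
python3 - <<'E'
from h import *
np.set_printoptions(precision=3,suppress=True)
Z=dict(pot=0,rack_knob=.05,white_cup_mid=.0225,blue_cup_mid=.0225,lid_knob=.042,jar=0,bowl=0)
a=snap('scene','scene0');b=snap('side','side0')
cv2.imwrite('pics/w0.png',capture('wrist')[:,:,::-1])
for cam in('scene','side'):
  for n,z in Z.items():
    for r in pinpoint(cam,n): 
      if r['p']>.2: print(cam,n,round(r['p'],2),np.round(r['pixel']),atz(cam,r['pixel'],z))
s=get_state();print(s)
print([ (c,-cv2.Rodrigues(np.array(camera_model(c)['rvec']))[0].T@np.array(camera_model(c)['tvec'])) for c in('scene','side','wrist')])
E
```

```text
pics
scene pot 0.9 [198. 405.] [0.482 0.39  0.   ]
scene pot 0.68 [117. 370.] [0.192 0.369 0.   ]
scene rack_knob 0.73 [217. 113.] [ 0.476 -0.371  0.05 ]
scene white_cup_mid 0.98 [187. 310.] [0.431 0.141 0.022]
scene white_cup_mid 0.57 [199. 274.] [0.455 0.04  0.022]
scene blue_cup_mid 0.7 [199. 199.] [ 0.432 -0.156  0.022]
scene lid_knob 0.9 [260. 259.] [ 0.63  -0.022  0.042]
scene jar 0.81 [258. 362.] [0.636 0.236 0.   ]
scene bowl 0.57 [288. 179.] [ 0.662 -0.219  0.   ]
side pot 0.86 [319. 249.] [0.206 0.371 0.   ]
side pot 0.62 [277. 162.] [0.49 0.39 0.  ]
side rack_knob 0.75 [143. 300.] [ 0.506 -0.389  0.05 ]
side white_cup_mid 0.79 [210. 245.] [0.459 0.036 0.022]
side white_cup_mid 0.64 [233. 235.] [0.417 0.144 0.022]
side lid_knob 0.67 [180. 213.] [ 0.633 -0.014  0.042]
side jar 0.87 [228. 167.] [0.626 0.226 0.   ]
side bowl 0.57 [156. 241.] [ 0.683 -0.247  0.   ]
{'clock': 0.85, 'q': array([-1.373,  0.491,  1.559, -0.   ,  1.092, -0.106]), 'qvel': array([ 0.001,  0.001, -0.   ,  0.001, -0.   ,  0.002]), 'tau': array([ -0.   , -61.825, -26.184,   0.   ,   0.   ,   0.   ]), 'ee_pos': array([ 0.187, -0.596,  0.2  ]), 'eef_rot': array([ 2.058,  0.315, -2.058]), 'contact_force': array([ 0.29 , -1.252,  0.699]), 'torque': array([0.003, 0.014, 0.01 ]), 'width': 0.08540554881619265}
[('scene', array([ 1.095, -0.087,  1.105])), ('side', array([-0.259,  1.   ,  0.967])), ('wrist', array([ 0.267, -0.571,  0.373]))]
```

View pics/scene0.png

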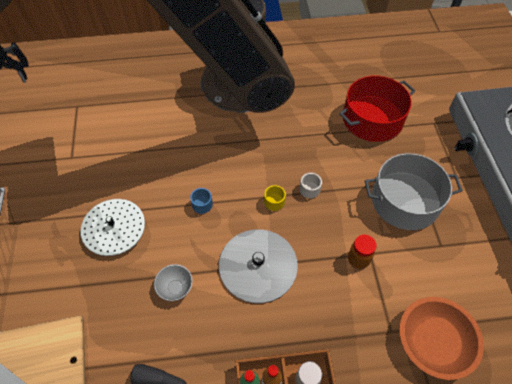

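View pics/side0.png

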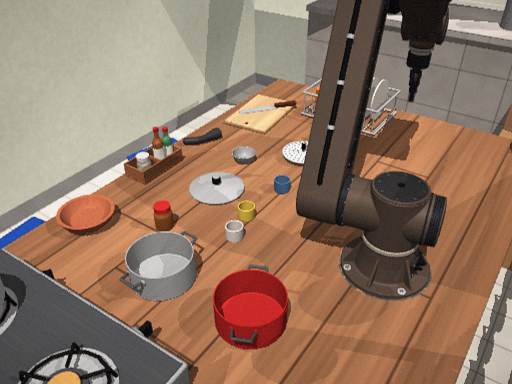

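Scene: steel pot at about (198,410), and its red look-alike at (105,377) is not to be touched. White cup is at (187,310), with the yellow look-alike at (199,275). Blue cup (201,202), rack (227,112), lid (262,258), jar (250,363), bowl (283,173). The steel pot and white cup fit by colour. I'll go above the rack and look with the wrist camera.

```bash
cat >> h.py <<'E'
from scipy.spatial.transform import Rotation as Ro
np.set_printoptions(precision=4,suppress=True)
def go(tx,s=None):
    s=s or get_state(); R=Ro.from_rotvec(s['eef_rot']).as_matrix()
    d=R.T@(np.array(tx)-s['ee_pos'])*1000
    print('t',round(s['clock'],2),'tool shift mm',np.round(d,1),'|d|',round(np.linalg.norm(d)))
E
python3 - <<'E'
from h import *
s=get_state();print(Ro.from_rotvec(s['eef_rot']).as_matrix())
go([.47,-.38,.2],s)
m=camera_model('wrist');print(cv2.Rodrigues(np.array(m['rvec']))[0],m['fx'])
E
```

```text
[[ 0.      0.2991 -0.9542]
 [-0.0002 -0.9542 -0.2991]
 [-1.      0.0002  0.    ]]
t 0.85 tool shift mm [   0.2 -121.8 -334.8] |d| 356
[[ 0.2991 -0.9542  0.0007]
 [-0.9019 -0.2825  0.3269]
 [-0.3117 -0.0984 -0.9451]] 298.0665281845226
```

{"method": "step_arm", "body": {"increments": [[[0,-13.5,-37.2],0],[[0,-13.5,-37.2],0],[[0,-13.5,-37.2],0],[[0,-13.5,-37.2],0],[[0,-13.5,-37.2],0],[[0,-13.5,-37.2],0],[[0,-13.5,-37.2],0],[[0,-13.5,-37.2],0],[[0,-13.5,-37.2],0],[[0,0,0],0],[[0,0,0],0]], "grip": 0.2}}

```text
clock: 1.95
ee_pos: [0.4706, -0.3797, 0.2001]
eef_rot: [2.057, 0.317, -2.057]
contact_force: [0.2, -0.0, 0.9]
width: 0.0508
```

```bash
python3 - <<'E'
from h import *
s=get_state();print(s['ee_pos'],s['width'],s['q'])
snap('wrist','w1')
for n in('rack_knob',):
  for r in pinpoint('wrist',n): print(r, atz('wrist',r['pixel'],.05)); 
print(search_frame('wrist','rack_knob'), proj('wrist',s['ee_pos']))
E
```

```text
[ 0.4706 -0.3797  0.2001] 0.05076892710124102 [-0.7881  0.462   1.6108 -0.0002  1.0688  0.4772]
{'pixel': [149.5, 255.9], 'p': 0.8} [ 0.4885 -0.3754  0.05  ]
[{'pixel': [139.8, 256.1], 'p': 0.97}] [[224.154  254.2971]]
```

View pics/w1.png

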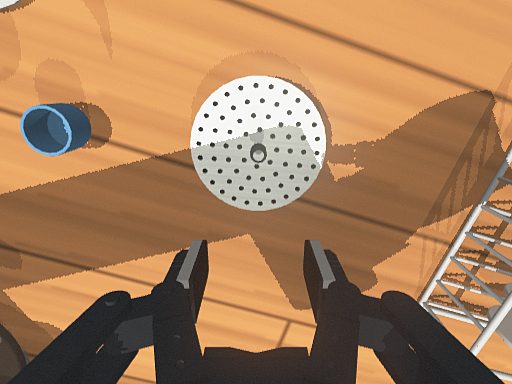

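Rack is seen from above: plate centre (143,258), knob (152,258), blue cup at (130,57). No other rack is in view.

```bash
python3 - <<'E'
from h import *
print(atz('wrist',[143.5,258.5],.025),atz('wrist',[152,258],.06))
go([.4885,-.3755,.031])
E
```

```text
[ 0.4912 -0.3779  0.025 ] [ 0.4883 -0.3779  0.06  ]
t 2.1 tool shift mm [169.2   0.5 -19.8] |d| 170
```

{"method": "step_arm", "body": {"increments": [[[25,1,-10],0],[[35,1,-10],0],[[35,0,0],0],[[30,0,0],0],[[20,0,0],0],[[14,0,0],0],[[10,0,0],0],[[0,0,0],0],[[0,0,0],0]]}}

```text
clock: 3.0
ee_pos: [0.49, -0.3767, 0.0319]
eef_rot: [2.058, 0.314, -2.057]
contact_force: [-0.2, 0.4, -0.1]
width: 0.0511
```

{"method": "step_arm", "body": {"increments": [[[0,0,0],0],[[0,0,0],0],[[0,0,0],0],[[0,0,0],0],[[0,0,0],0],[[0,0,0],0],[[0,0,0],0],[[0,0,0],0]], "grip": -1, "force": 50}}

```text
clock: 3.8
ee_pos: [0.4907, -0.3771, 0.0329]
eef_rot: [2.059, 0.312, -2.054]
contact_force: [-1.0, -0.7, 12.2]
width: 0.0
```

```bash
python3 - <<'E'
from h import *
s=get_state();print(s['ee_pos'],s['width'],s['contact_force'])
snap('wrist','w2')
m=camera_model('wrist')
print(proj('wrist',s['ee_pos']),[ (r['pixel'],r['p'],atz('wrist',r['pixel'],.05)) for r in [pinpoint('wrist','rack_knob')] ] if 0 else pinpoint('wrist','rack_knob'))
E
```

```text
[ 0.4907 -0.3771  0.0329] 4.544519332151153e-05 [-0.9731 -0.6801 12.1573]
[[226.3219 255.5962]] [{'pixel': [241.3, 251.3], 'p': 0.65}]
```

View pics/w2.png

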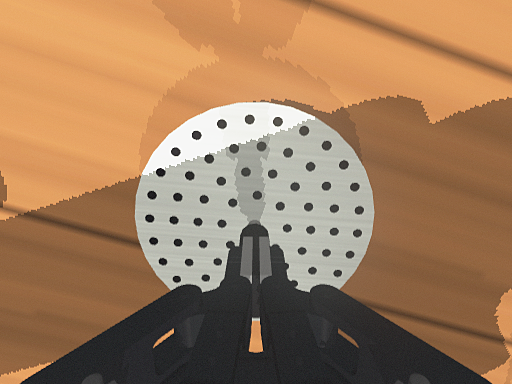

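```bash
python3 - <<'E'
from h import *
im=cv2.imread('pics/w2.png').astype(int)
sat=im.max(2)-im.min(2)
mask=((sat<30)&(im.min(2)>110)).astype(np.uint8)
mask=cv2.morphologyEx(mask,cv2.MORPH_CLOSE,np.ones((9,9)))
c=max(cv2.findContours(mask,0,1)[0],key=cv2.contourArea)[:,0]
c=c[c[:,1]<250]
P=np.array([atz('wrist',[v,u],.025)[:2] for u,v in cv2.convexHull(c)[:,0]])
A=np.c_[2*P,np.ones(len(P))];x=np.linalg.lstsq(A,(P**2).sum(1),rcond=None)[0]
print(x[:2],np.sqrt(x[2]+x[:2]@x[:2]),len(P))
im2=cv2.imread('pics/w2.png')[190:350,170:340];cv2.imwrite('pics/w2c.png',cv2.resize(im2,None,fx=4,fy=3.5,interpolation=2))
E
```

```text
[ 0.4878 -0.3771] 0.07909689431587119 46
```

View pics/w2c.png

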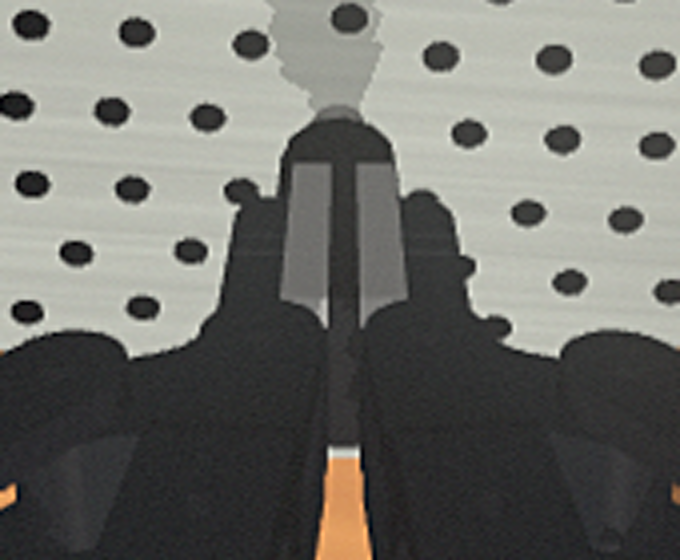

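{"method": "step_arm", "body": {"increments": [[[-10,0,0],0],[[-15,0,0],0],[[-15,0,0],0],[[0,0,0],0],[[0,0,0],0]]}}

```text
clock: 4.4
ee_pos: [0.4899, -0.3763, 0.0718]
eef_rot: [2.058, 0.314, -2.057]
contact_force: [-0.9, 0.5, -0.9]
width: 0.0002
```

```bash
python3 - <<'E'
from h import *
s=get_state();print(s['ee_pos'],s['width'],s['contact_force'])
w=snap('wrist','w3');a=snap('scene','s3')
cv2.imwrite('pics/c3.png',np.hstack([cv2.resize(w[120:384,120:390],(400,391)),cv2.resize(a[130:270,40:180],(391,391))])[:,:,::-1])
E
```

```text
[ 0.4899 -0.3763  0.0718] 0.00017695395456293435 [-0.8605  0.5498 -0.8856]
```

View pics/c3.png

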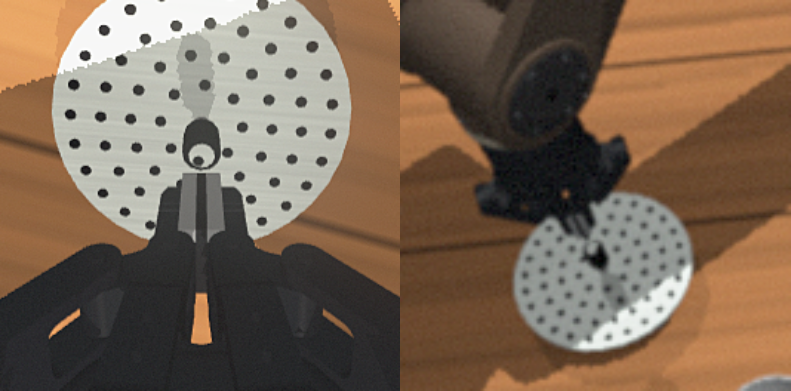

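Images so far: the fingers closed on top of the knob rather than around it, because the pads in w2 and c3 occlude the knob. So the real fingertips may be higher than the reported TCP. I'll check this by projecting the TCP into the pictures.

```bash
python3 - <<'E'
from h import *
s=get_state();p=s['ee_pos']
out=[]
for cam,f,win in(('scene','s3',(175,265,85,165)),('wrist','w3',(150,330,180,340))):
    im=cv2.imread(f'pics/{f}.png');r0,r1,c0,c1=win;k=560/(r1-r0)
    crop=cv2.resize(im[r0:r1,c0:c1],None,fx=k,fy=k,interpolation=2)
    pts=[p+[0,0,h] for h in(0,.02,.04)]+[np.array([.488,-.377,.064]),np.array([.488,-.377,.036])]
    for q,col in zip(proj(cam,pts),[(0,0,255),(0,140,255),(0,255,255),(0,255,0),(255,0,0)]):
        cv2.circle(crop,(int((q[1]-c0)*k),int((q[0]-r0)*k)),4,col,-1)
    out.append(crop[:,:395])
cv2.imwrite('pics/c4.png',np.hstack(out))
E
```

```text
(no output)
```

View pics/c4.png

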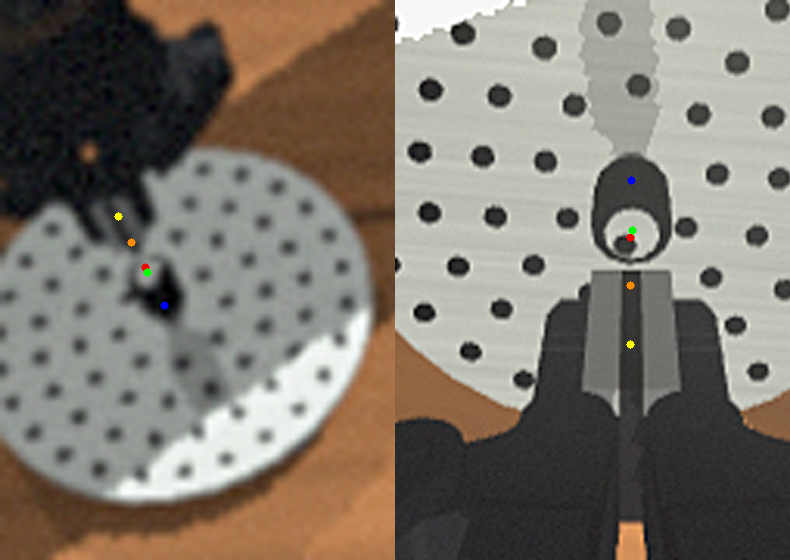

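The crops show the shut tips about 20–30 mm above the reported TCP in both views (tip near the 20 mm mark). The 12 N contact on the knob top (64 mm) at TCP z = 33 mm agrees, giving an offset of about 31 mm. I'll open and descend further in steps, watching the force.

{"method": "step_arm", "body": {"increments": [[[0,0,2],0],[[0,0,0],0],[[0,0,0],0],[[0,0,0],0],[[20,0,0],0],[[15,0,0],0],[[10,0,0],0],[[6,0,0],0],[[0,0,0],0],[[0,0,0],0]], "grip": 0.1}}

```text
clock: 5.5
ee_pos: [0.4881, -0.377, 0.0204]
eef_rot: [2.058, 0.315, -2.057]
contact_force: [-0.2, 0.2, -0.2]
width: 0.0469
```

{"method": "step_arm", "body": {"increments": [[[3,0,0],0],[[3,0,0],0],[[0,0,0],0]]}}

```text
clock: 5.8
ee_pos: [0.4878, -0.3768, 0.014]
eef_rot: [2.058, 0.315, -2.058]
contact_force: [-0.5, 0.1, 0.3]
width: 0.0468
```

{"method": "step_arm", "body": {"increments": [[[3,0,0],0],[[3,0,0],0],[[0,0,0],0]]}}

```text
clock: 6.1
ee_pos: [0.4877, -0.3767, 0.0078]
eef_rot: [2.058, 0.315, -2.058]
contact_force: [0.3, -0.6, -0.6]
width: 0.0471
```

{"method": "step_arm", "body": {"increments": [[[3,0,0],0],[[0,0,0],0],[[0,0,0],0],[[0,0,0],0],[[0,0,0],0],[[0,0,0],0],[[0,0,0],0]], "grip": -1, "force": 50}}

```text
clock: 6.8
ee_pos: [0.4879, -0.3768, 0.0052]
eef_rot: [2.058, 0.315, -2.058]
contact_force: [0.3, 1.5, -1.3]
width: 0.016
```

{"method": "step_arm", "body": {"increments": [[[-10,0,0],0],[[-20,0,0],0],[[-25,0,0],0],[[-25,0,0],0],[[-25,0,0],0],[[-25,0,0],0],[[-20,0,0],0],[[0,0,0],0]]}}

```text
clock: 7.6
ee_pos: [0.4887, -0.3776, 0.1585]
eef_rot: [2.059, 0.31, -2.053]
contact_force: [0.3, 0.2, -1.8]
width: 0.0164
```

```bash
cat >> h.py <<'E'
from scipy.optimize import minimize
def fitcirc(xy0,circs,cams,span=.03):
    """cams: [(name,img rgb,model)]; circs: [(z,r)] -> x,y maximizing gradient along projected circles"""
    G=[]
    for n,im,m in cams:
        b=cv2.GaussianBlur(im.astype(np.float32),(0,0),1.2)
        g=np.sqrt(sum(cv2.Sobel(b[:,:,k],5,1,0)**2+cv2.Sobel(b[:,:,k],5,0,1)**2 for k in range(3)));G.append((np.minimum(g,150),m))
    a=np.linspace(0,2*np.pi,120)
    def sc(p):
        t=0
        for g,m in G:
            for z,r in circs:
                q=proj(None,np.c_[p[0]+r*np.cos(a),p[1]+r*np.sin(a),0*a+z],m).astype(np.float32)
                t+=cv2.remap(g,q[:,1].copy(),q[:,0].copy(),1).mean()
        return -t/len(G)/len(circs)
    gr=[(x,y) for x in np.arange(-span,span+.001,.004)+xy0[0] for y in np.arange(-span,span+.001,.004)+xy0[1]]
    b=min(gr,key=sc); r=minimize(sc,b,method='Nelder-Mead',options=dict(initial_simplex=[b,(b[0]+.002,b[1]),(b[0],b[1]+.002)],xatol=1e-4))
    return r.x,-r.fun
E
python3 - <<'E'
from h import *
S={c:(c,cv2.imread(f'pics/{c}0.png')[:,:,::-1],camera_model(c)) for c in('scene','side')}
for nm,xy,ci in [('pot',(.487,.39),[(.09,.0895),]),('white',(.424,.142),[(.045,.027)]),('blue',(.432,-.156),[(.045,.027)]),('lid',(.631,-.018),[(.01,.096)]),('rack',(.488,-.377),[(.025,.08)])]:
    for cs in (['scene'],['side'],['scene','side']): print(nm,cs,fitcirc(xy,ci,[S[c] for c in cs]))
s=get_state();print(s['clock'],s['ee_pos'],s['width'],s['contact_force'],s['q'])
snap('scene','s5')
E
```

```text
pot ['scene'] (array([0.4924, 0.386 ]), np.float64(148.55615234375))
pot ['side'] (array([0.4851, 0.3848]), np.float64(149.14752197265625))
pot ['scene', 'side'] (array([0.485 , 0.3856]), np.float64(146.11241149902344))
white ['scene'] (array([0.4301, 0.142 ]), np.float64(145.35108947753906))
white ['side'] (array([0.4239, 0.1356]), np.float64(140.3561248779297))
white ['scene', 'side'] (array([0.4277, 0.1364]), np.float64(139.5271759033203))
blue ['scene'] (array([ 0.4411, -0.148 ]), np.float64(147.71621704101562))
blue ['side'] (array([ 0.4341, -0.1434]), np.float64(131.0166473388672))
blue ['scene', 'side'] (array([ 0.4389, -0.1461]), np.float64(135.6141357421875))
lid ['scene'] (array([ 0.6268, -0.0226]), np.float64(150.0))
lid ['side'] (array([ 0.6273, -0.0262]), np.float64(150.0))
lid ['scene', 'side'] (array([ 0.6266, -0.0241]), np.float64(149.99705505371094))
rack ['scene'] (array([ 0.486, -0.379]), np.float64(150.0))
rack ['side'] (array([ 0.4891, -0.3767]), np.float64(116.54930114746094))
rack ['scene', 'side'] (array([ 0.4885, -0.3772]), np.float64(133.10140991210938))
7.6 [ 0.4887 -0.3776  0.1585] 0.016354264154666523 [ 0.2719  0.2427 -1.809 ] [-0.7647  0.5209  1.6285 -0.      0.9868  0.5023]
```

```bash
sed -i 's/np.minimum(g,150)/np.minimum(g,600)/' h.py
python3 - <<'E'
from h import *
S={c:(c,cv2.imread(f'pics/{c}0.png')[:,:,::-1],camera_model(c)) for c in('scene','side')}
for nm,xy,ci in [('pot',(.487,.39),[(.09,.091),(.09,.088)]),('potouter',(.487,.39),[(.09,.091)]),('white',(.424,.142),[(.045,.028)]),('blue',(.432,-.15),[(.045,.028)]),('lid',(.631,-.018),[(.01,.096)])]:
    for cs in (['scene'],['side'],['scene','side']): print(nm,cs,fitcirc(xy,ci,[S[c] for c in cs]))
p=fitcirc((.487,.39),[(.09,.091),(.09,.088)],list(S.values()))[0]
out=[]
for c,(r0,c0) in dict(scene=(130,350),side=(210,100)).items():
    im=cv2.resize(S[c][1][r0:r0+130,c0:c0+130],None,fx=3,fy=3,interpolation=2).copy()
    a=np.linspace(0,6.283,60)
    for q in proj(c,np.c_[p[0]+.0895*np.cos(a),p[1]+.0895*np.sin(a),0*a+.09]): cv2.circle(im,(int((q[1]-c0+.5)*3),int((q[0]-r0+.5)*3)),1,(255,0,255),-1)
    out.append(im)
cv2.imwrite('pics/pot.png',np.hstack(out)[:,:,::-1])
go([p[0],p[1],.1585])
E
```

```text
pot ['scene'] (array([0.4901, 0.3871]), np.float64(237.09104919433594))
pot ['side'] (array([0.4851, 0.3853]), np.float64(231.67007446289062))
pot ['scene', 'side'] (array([0.4864, 0.3855]), np.float64(228.02268981933594))
potouter ['scene'] (array([0.4893, 0.389 ]), np.float64(223.40878295898438))
potouter ['side'] (array([0.4854, 0.3846]), np.float64(241.38404846191406))
potouter ['scene', 'side'] (array([0.4856, 0.3853]), np.float64(230.5235137939453))
white ['scene'] (array([0.426 , 0.1427]), np.float64(225.24118041992188))
white ['side'] (array([0.4241, 0.1421]), np.float64(217.28167724609375))
white ['scene', 'side'] (array([0.4252, 0.1421]), np.float64(218.22344970703125))
blue ['scene'] (array([ 0.4402, -0.1491]), np.float64(250.09130859375))
blue ['side'] (array([ 0.4357, -0.1468]), np.float64(242.1930389404297))
blue ['scene', 'side'] (array([ 0.4392, -0.1488]), np.float64(237.15426635742188))
lid ['scene'] (array([ 0.6265, -0.0231]), np.float64(266.4820861816406))
lid ['side'] (array([ 0.6285, -0.0257]), np.float64(294.8980407714844))
lid ['scene', 'side'] (array([ 0.6269, -0.0235]), np.float64(274.960693359375))
t 7.65 tool shift mm [  -3.4 -728.2 -226.5] |d| 763
```

View pics/pot.png

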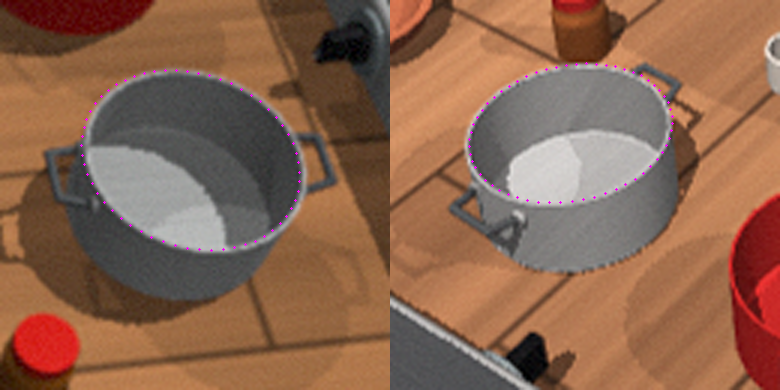

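The overlay fits the grey pot's rim in both views (scene centre about (183,415)): pot at (0.487, 0.386). The rack's weight of 1.8 N shows on the wrist. Carrying it over.

{"method": "step_arm", "body": {"increments": [[[0,-15,-4.7],0],[[0,-30,-9.3],0],[[0,-38,-11.8],0],[[0,-41,-12.8],0],[[0,-41,-12.8],0],[[0,-41,-12.8],0],[[0,-41,-12.8],0],[[0,-41,-12.8],0],[[0,-41,-12.8],0],[[0,-41,-12.8],0],[[0,-41,-12.8],0],[[0,-41,-12.8],0],[[0,-41,-12.8],0],[[0,-41,-12.8],0],[[0,-41,-12.8],0],[[0,-41,-12.8],0],[[0,-38,-11.8],0],[[0,-32,-9.8],0],[[0,-25,-7.6],0],[[0,-17,-5],0]]}}

```text
clock: 9.65
ee_pos: [0.4845, 0.3872, 0.1537]
eef_rot: [2.054, 0.315, -2.059]
contact_force: [-0.0, -0.4, -1.3]
width: 0.0166
```

```bash
python3 - <<'E'
from h import *
s=get_state();print(s['ee_pos'],s['eef_rot'],s['width'],s['contact_force'],s['q'])
go([.487,.386,.155],s)
E
```

```text
[0.4845 0.3872 0.1537] [ 2.0542  0.3154 -2.0589] 0.01656194500580411 [-0.0079 -0.4451 -1.2692] [0.5678 0.5328 1.6209 0.0001 0.9903 1.8332]
t 9.65 tool shift mm [-1.3  1.9 -2. ] |d| 3
```

{"method": "step_arm", "body": {"increments": [[[15,1,-1],0],[[20,1,-1],0],[[15,0,0],0],[[0,0,0],0],[[0,0,0],0],[[0,0,0],0]]}}

```text
clock: 10.25
ee_pos: [0.4889, 0.3843, 0.1058]
eef_rot: [2.059, 0.315, -2.057]
contact_force: [0.2, -0.2, -1.6]
width: 0.0162
```

```bash
python3 - <<'E'
from h import *
s=get_state();print(s['clock'],s['ee_pos'],s['eef_rot'],s['contact_force'],s['q'])
z=s['ee_pos'][2]-.005+.025
out=[]
for c,(r0,c0) in dict(scene=(110,330),side=(180,80)).items():
    f=snap(c,c+'6'); L=[(c,f,camera_model(c))]
    p,v=fitcirc((.487,.386),[(z,.080)],L,.015);print(c,'rack',p,v,'pot',fitcirc((.487,.386),[(.09,.091)],L,.015))
    im=cv2.resize(f[r0:r0+130,c0:c0+130],None,fx=3,fy=3,interpolation=2).copy()
    a=np.linspace(0,6.283,60)
    for r,zz,pp,col in((.08,z,p,(255,0,255)),(.091,.09,(.487,.386),(0,255,0))):
      for q in proj(c,np.c_[pp[0]+r*np.cos(a),pp[1]+r*np.sin(a),0*a+zz]): cv2.circle(im,(int((q[1]-c0+.5)*3),int((q[0]-r0+.5)*3)),1,col,-1)
    out.append(im)
cv2.imwrite('pics/pot6.png',np.hstack(out)[:,:,::-1])
E
```

```text
10.25 [0.4889 0.3843 0.1058] [ 2.0588  0.3151 -2.0571] [ 0.1615 -0.2208 -1.5996] [ 0.5601  0.5892  1.6632 -0.0002  0.8884  1.8273]
scene rack [0.4873 0.3841] 348.6497802734375 pot (array([0.4766, 0.3956]), np.float64(194.15159606933594))
side rack [0.4858 0.3844] 405.7749328613281 pot (array([0.4874, 0.3835]), np.float64(220.16192626953125))
```

View pics/pot6.png

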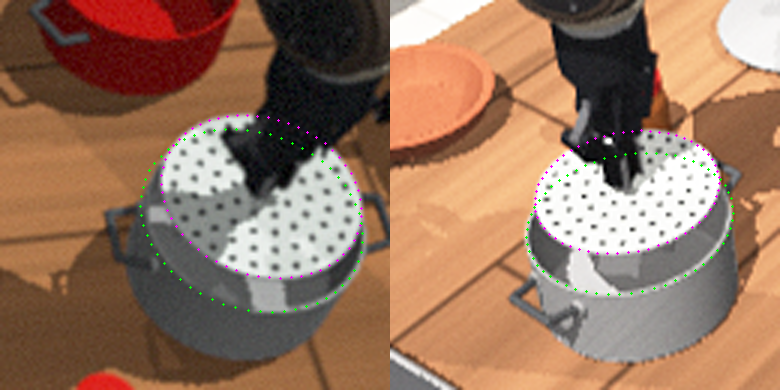

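Rack is level and centred over the pot to within about 2 mm in both views. Lowering.

{"method": "step_arm", "body": {"increments": [[[15,-1,0],0],[[15,0,0],0],[[15,0,0],0],[[15,0,0],0],[[12,0,0],0],[[8,0,0],0],[[6,0,0],0],[[4,0,0],0],[[0,0,0],0],[[0,0,0],0]]}}

```text
clock: 11.35
ee_pos: [0.4885, 0.3853, 0.0155]
eef_rot: [2.058, 0.315, -2.057]
contact_force: [0.1, -0.4, -1.8]
width: 0.0161
```

{"method": "step_arm", "body": {"increments": [[[2,0,0],0],[[2,0,0],0],[[2,0,0],0],[[0,0,0],0],[[0,0,0],0]]}}

```text
clock: 11.85
ee_pos: [0.4883, 0.3852, 0.0091]
eef_rot: [2.058, 0.315, -2.058]
contact_force: [-0.1, -1.0, -0.8]
width: 0.0161
```

{"method": "step_arm", "body": {"increments": [[[0.5,0,0],0],[[0,0,0],0],[[0,0,0],0]]}}

```text
clock: 12.15
ee_pos: [0.4884, 0.3852, 0.009]
eef_rot: [2.058, 0.315, -2.058]
contact_force: [-1.7, -1.3, 4.4]
width: 0.0165
```

{"method": "step_arm", "body": {"increments": [[[0,0,0],0],[[0,0,0],0],[[0,0,0],0],[[0,0,0],0],[[-15,0,0],0],[[-25,0,0],0],[[-35,0,0],0],[[-40,0,0],0],[[-40,0,0],0],[[-40,0,0],0],[[0,0,0],0]], "grip": -0.1}}

```text
clock: 13.25
ee_pos: [0.4899, 0.3863, 0.2105]
eef_rot: [2.069, 0.319, -2.05]
contact_force: [-0.2, 0.3, 0.0]
width: 0.0385
```

```bash
python3 - <<'E'
from h import *
s=get_state();print(s['clock'],s['ee_pos'],s['contact_force'],s['width'])
w=snap('wrist','w7');print(proj('wrist',[[.488,.386,.029],[.4252,.1421,.0225]]))
E
```

```text
13.25 [0.4899 0.3863 0.2105] [-0.1507  0.3467  0.0408] 0.03848348772838455
[[162.5293 255.151 ]
 [256.1089 411.2003]]
```

View pics/w7.png

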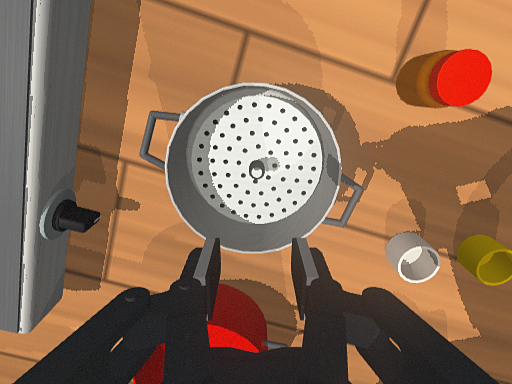

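Picture: the rack lies centred and flat in the pot (knob (170,257), pot rim centre (167,253)). White cup at (257,413), yellow look-alike at (260,488), jar (78,455). The white cup is the one meant, by colour.

```bash
python3 - <<'E'
from h import *
L=[('wrist',cv2.imread('pics/w7.png')[:,:,::-1],camera_model('wrist'))]
print('pot',fitcirc((.487,.386),[(.09,.091)],L,.015),'rack',fitcirc((.487,.386),[(.029,.08)],L,.015),'white',fitcirc((.425,.142),[(.045,.028)],L,.016))
go([.425,.142,.11])
E
```

```text
pot (array([0.4856, 0.3842]), np.float64(210.63186645507812)) rack (array([0.4865, 0.3852]), np.float64(285.8637390136719)) white (array([0.4257, 0.1439]), np.float64(316.2315673828125))
t 13.3 tool shift mm [ 96.4 213.5 134.6] |d| 270
```

{"method": "step_arm", "body": {"increments": [[[5,13,8.5],0],[[10,26.5,16.8],0],[[12,30,19],0],[[12,30,19],0],[[12,30,19],0],[[12,30,19],0],[[12,25,16],0],[[12,18,11],0],[[12,10,6],0],[[0,0,0],0],[[0,0,0],0]], "grip": 0.8}}

```text
clock: 14.4
ee_pos: [0.4237, 0.1424, 0.1047]
eef_rot: [2.057, 0.314, -2.059]
contact_force: [-0.1, 0.0, 1.2]
width: 0.0768
```

```bash
python3 - <<'E'
from h import *
s=get_state();print(s['clock'],s['ee_pos'],s['contact_force'],s['width'],s['q'])
w=snap('wrist','w8');L=[('wrist',w,camera_model('wrist'))]
p,_=fitcirc((.425,.143),[(.045,.028)],L,.01);print(p,_)
go([p[0],p[1],-.012],s)
E
```

```text
14.4 [0.4237 0.1424 0.1047] [-0.1089  0.0138  1.2432] 0.07678269644883158 [ 0.1762  0.3867  2.086  -0.      0.6696  1.4438]
[0.4263 0.1425] 364.3804016113281
t 14.4 tool shift mm [116.7   0.6  -2.6] |d| 117
```

{"method": "step_arm", "body": {"increments": [[[15,0.5,-1.5],0],[[25,0,-1],0],[[25,0,0],0],[[20,0,0],0],[[12,0,0],0],[[8,0,0],0],[[6,0,0],0],[[5,0,0],0],[[0,0,0],0],[[0,0,0],0]]}}

```text
clock: 15.45
ee_pos: [0.4265, 0.1426, -0.011]
eef_rot: [2.058, 0.315, -2.057]
contact_force: [-0.2, -0.6, 0.9]
width: 0.077
```

{"method": "step_arm", "body": {"increments": [[[0,0,0],0],[[0,0,0],0],[[0,0,0],0],[[0,0,0],0],[[0,0,0],0],[[0,0,0],0]], "grip": -1, "force": 40}}

```text
clock: 16.05
ee_pos: [0.4266, 0.1425, -0.0107]
eef_rot: [2.059, 0.315, -2.057]
contact_force: [-0.0, -0.6, 7.4]
width: 0.0536
```

```bash
python3 - <<'E'
from h import *
s=get_state();print(s['clock'],s['ee_pos'],s['contact_force'],s['width'],s['q'])
w=snap('wrist','w9');a=snap('side','s9')
cv2.imwrite('pics/c9.png',np.hstack([cv2.resize(w,(520,390)),cv2.resize(a[180:260,200:257],(278,390))])[:,:,::-1])
E
```

```text
16.05 [ 0.4266  0.1425 -0.0107] [-0.0147 -0.6344  7.4448] 0.05356173319075947 [ 0.1754  0.6171  2.163  -0.0003  0.3604  1.4429]
```

View pics/c9.png

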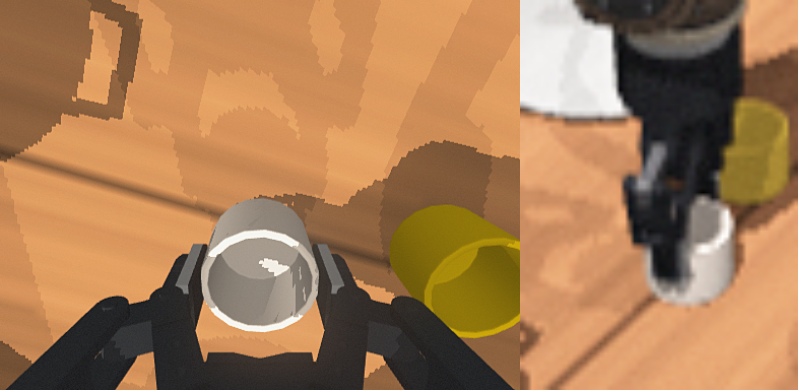

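White cup (262,265 in the wrist view) is between the pads, with opening 54 mm. The yellow one is untouched. Lifting.

{"method": "step_arm", "body": {"increments": [[[-8,0,0],0],[[-18,0,0],0],[[-25,0,0],0],[[-25,0,0],0],[[-25,0,0],0],[[-20,0,0],0],[[-10,0,0],0],[[0,0,0],0],[[0,0,0],0]]}}

```text
clock: 17.05
ee_pos: [0.426, 0.1425, 0.1192]
eef_rot: [2.057, 0.315, -2.058]
contact_force: [-0.5, 1.0, -1.8]
width: 0.0537
```

```bash
python3 - <<'E'
from h import *
s=get_state();print(s['clock'],s['ee_pos'],s['contact_force'],s['width'],s['q'])
go([.4439,.3715,.12],s)
E
```

```text
17.05 [0.426  0.1425 0.1192] [-0.5046  0.9908 -1.766 ] 0.05365811114784941 [ 0.1755  0.364   2.0666 -0.0001  0.7115  1.4427]
t 17.05 tool shift mm [  -0.8 -213.2  -85.6] |d| 230
```

{"method": "step_arm", "body": {"increments": [[[0,-12,-5],0],[[0,-24,-9.6],0],[[0,-32,-12.8],0],[[0,-35,-14],0],[[0,-35,-14],0],[[0,-32,-12.8],0],[[0,-22,-8.8],0],[[0,-14,-5.6],0],[[0,-7.2,-3],0],[[0,0,0],0],[[0,0,0],0],[[0,0,0],0]]}}

```text
clock: 18.25
ee_pos: [0.4443, 0.3707, 0.1197]
eef_rot: [2.058, 0.314, -2.059]
contact_force: [-0.4, 0.0, 0.1]
width: 0.0538
```

```bash
python3 - <<'E'
from h import *
s=get_state();print(s['clock'],s['ee_pos'],s['contact_force'],s['width'],s['q'])
go([.4439,.3715,.0185],s)
w=snap('wrist','w10');L=[('wrist',w,camera_model('wrist'))]
print('pot',fitcirc((.487,.386),[(.09,.091)],L,.012),'rack',fitcirc((.487,.386),[(.029,.08)],L,.012),'cup',fitcirc(s['ee_pos'][:2],[(s['ee_pos'][2]+.011+.045,.028)],L,.01))
E
```

```text
18.25 [0.4443 0.3707 0.1197] [-0.37    0.0234  0.0852] 0.05383148794160623 [ 0.5813  0.5189  1.7608 -0.0002  0.8623  1.8494]
t 18.25 tool shift mm [101.2  -0.9   0.1] |d| 101
pot (array([0.4848, 0.3873]), np.float64(175.95738220214844)) rack (array([0.4874, 0.3853]), np.float64(226.6551055908203)) cup (array([0.445 , 0.3702]), np.float64(260.34228515625))
```

View pics/w10.png

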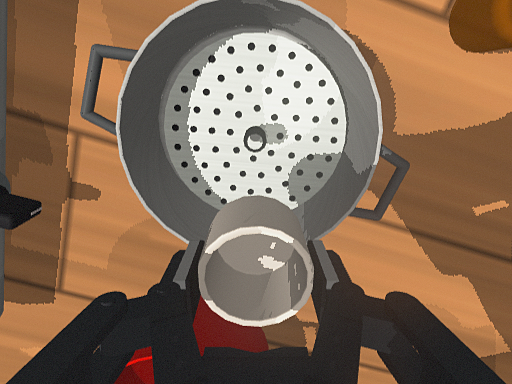

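The held cup (275,256) is lined up with the rack's knob (138,256), on the near side of the pot's mouth. Lowering it in.

{"method": "step_arm", "body": {"increments": [[[12,-1,0],0],[[18,0,0],0],[[18,0,0],0],[[16,0,0],0],[[12,0,0],0],[[8,0,0],0],[[6,0,0],0],[[4,0,0],0],[[2,0,0],0],[[0,0,0],0],[[0,0,0],0]]}}

```text
clock: 19.4
ee_pos: [0.4441, 0.3727, 0.024]
eef_rot: [2.058, 0.315, -2.057]
contact_force: [1.2, -0.9, -1.8]
width: 0.0541
```

{"method": "step_arm", "body": {"increments": [[[1,0,0],0],[[1,0,0],0],[[1,0,0],0],[[1,0,0],0],[[0,0,0],0],[[0,0,0],0]]}}

```text
clock: 20.0
ee_pos: [0.4439, 0.3725, 0.0196]
eef_rot: [2.058, 0.315, -2.058]
contact_force: [0.9, -0.0, -0.7]
width: 0.0536
```

{"method": "step_arm", "body": {"increments": [[[0.7,0,0],0],[[0.7,0,0],0],[[0,0,0],0],[[0,0,0],0]]}}

```text
clock: 20.4
ee_pos: [0.444, 0.3725, 0.0183]
eef_rot: [2.058, 0.315, -2.058]
contact_force: [0.0, -0.0, 2.2]
width: 0.0538
```

{"method": "step_arm", "body": {"increments": [[[0,0,0],0],[[0,0,0],0],[[0,0,0],0],[[-4,0,0],0],[[-10,0,0],0],[[-20,0,0],0],[[-30,0,0],0],[[-35,0,0],0],[[-30,0,0],0],[[-20,0,0],0],[[0,0,0],0]], "grip": 0.6}}

```text
clock: 21.5
ee_pos: [0.4448, 0.3732, 0.1709]
eef_rot: [2.064, 0.318, -2.053]
contact_force: [-0.3, 0.1, 0.5]
width: 0.0682
```

```bash
python3 - <<'E'
from h import *
s=get_state();print(s['clock'],s['ee_pos'],s['contact_force'],s['width'],s['q'])
w=snap('wrist','w11');L=[('wrist',w,camera_model('wrist'))]
print('cup',fitcirc((.444,.3725),[(.074,.028)],L,.012),'rack',fitcirc((.487,.386),[(.029,.08)],L,.012))
go([.4392,-.1488,.155],s)
E
```

```text
21.5 [0.4448 0.3732 0.1709] [-0.2896  0.0554  0.486 ] 0.06822806893101127 [ 0.5843  0.4572  1.7085 -0.0001  0.9703  1.8514]
cup (array([0.4431, 0.3725]), np.float64(364.46197509765625)) rack (array([0.4862, 0.3849]), np.float64(250.94969177246094))
t 21.5 tool shift mm [ 14.3 496.4 161.6] |d| 522
```

{"method": "step_arm", "body": {"increments": [[[0,14,4.5],0],[[0,28,9.1],0],[[0,36,11.7],0],[[0,38,12.4],0],[[0,38,12.4],0],[[0,38,12.4],0],[[0,38,12.4],0],[[0,38,12.4],0],[[0,38,12.4],0],[[0,38,12.4],0],[[0,38,12.4],0],[[0,38,12.4],0],[[5,34,11],0],[[10,24,7.8],0],[[15,13,4.2],0],[[10,5,1.7],0],[[0,0,0],0],[[0,0,0],0]], "grip": 0.8}}

```text
clock: 23.35
ee_pos: [0.4377, -0.1486, 0.1271]
eef_rot: [2.057, 0.316, -2.059]
contact_force: [0.4, 1.8, 0.6]
width: 0.0771
```

```bash
python3 - <<'E'
from h import *
s=get_state();print(s['clock'],s['ee_pos'],s['contact_force'],s['width'],s['q'])
w=snap('wrist','w12');L=[('wrist',w,camera_model('wrist'))]
p,_=fitcirc((.439,-.148),[(.045,.028)],L,.012);print(p,_)
go([p[0],p[1],-.012],s)
E
```

```text
23.35 [ 0.4377 -0.1486  0.1271] [0.4168 1.8153 0.645 ] 0.07705803413114702 [-0.4703  0.3668  2.0286 -0.0001  0.7473  0.7965]
[ 0.4395 -0.1491] 319.9539794921875
t 23.35 tool shift mm [139.1   1.2  -1.6] |d| 139
```

View pics/w12.png

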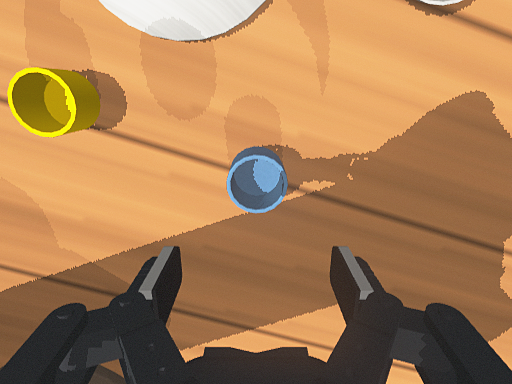

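Blue cup at (183,257), centred between the fingers and standing clear. The yellow one at (102,45) is well away.

{"method": "step_arm", "body": {"increments": [[[15,1,-1.5],0],[[25,0,0],0],[[28,0,0],0],[[25,0,0],0],[[18,0,0],0],[[12,0,0],0],[[8,0,0],0],[[5,0,0],0],[[3,0,0],0],[[0,0,0],0],[[0,0,0],0]]}}

```text
clock: 24.5
ee_pos: [0.44, -0.1497, -0.0113]
eef_rot: [2.058, 0.315, -2.057]
contact_force: [-0.3, -0.0, 0.4]
width: 0.0771
```

{"method": "step_arm", "body": {"increments": [[[0,0,0],0],[[0,0,0],0],[[0,0,0],0],[[0,0,0],0],[[0,0,0],0],[[0,0,0],0]], "grip": -1, "force": 40}}

```text
clock: 25.1
ee_pos: [0.44, -0.1498, -0.011]
eef_rot: [2.058, 0.314, -2.057]
contact_force: [-2.1, 0.7, 11.0]
width: 0.0554
```

{"method": "step_arm", "body": {"increments": [[[-8,0,0],0],[[-18,0,0],0],[[-25,0,0],0],[[-25,0,0],0],[[-25,0,0],0],[[-20,0,0],0],[[-10,0,0],0],[[0,0,0],0],[[0,0,0],0]]}}

```text
clock: 26.0
ee_pos: [0.4395, -0.1495, 0.1188]
eef_rot: [2.057, 0.315, -2.058]
contact_force: [0.0, 0.7, -0.8]
width: 0.0553
```

```bash
python3 - <<'E'
from h import *
s=get_state();print(s['clock'],s['ee_pos'],s['contact_force'],s['width'],s['q'])
w=snap('wrist','w13');L=[('wrist',w,camera_model('wrist'))]
print('cup',fitcirc(s['ee_pos'][:2],[(s['ee_pos'][2]+.011+.045,.028)],L,.01))
go([.4868+.0429,.385+.0135,s['ee_pos'][2]],s)
E
```

```text
26.0 [ 0.4395 -0.1495  0.1188] [ 0.0309  0.6999 -0.7718] 0.055267518275620965 [-0.4702  0.3826  2.033  -0.0001  0.7265  0.7969]
cup (array([ 0.4394, -0.1502]), np.float64(176.88360595703125))
t 26.0 tool shift mm [   0.  -495.9 -250. ] |d| 555
```

{"method": "step_arm", "body": {"increments": [[[0,-13,-6.5],0],[[0,-26,-13],0],[[0,-33,-16.6],0],[[0,-35,-17.7],0],[[0,-35,-17.7],0],[[0,-35,-17.7],0],[[0,-35,-17.7],0],[[0,-35,-17.7],0],[[0,-35,-17.7],0],[[0,-35,-17.7],0],[[0,-35,-17.7],0],[[0,-35,-17.7],0],[[0,-35,-17.7],0],[[0,-31,-15.6],0],[[0,-23,-11.5],0],[[0,-13,-6.5],0],[[0,-7,-3.4],0],[[0,0,0],0],[[0,0,0],0]]}}

```text
clock: 27.95
ee_pos: [0.53, 0.3975, 0.1189]
eef_rot: [2.057, 0.314, -2.059]
contact_force: [0.7, -0.3, -1.5]
width: 0.0554
```

```bash
python3 - <<'E'
from h import *
s=get_state();print(s['clock'],s['ee_pos'],s['contact_force'],s['width'],s['q'])
a=snap('scene','s14');b=snap('side','d14')
for c,im in(('scene',a),('side',b)):
    L=[(c,im,camera_model(c))]
    print(c,'cup',fitcirc(s['ee_pos'][:2],[(s['ee_pos'][2]+.011+.045,.028)],L,.01),'white',fitcirc((.444,.3725),[(.074,.028)],L,.01),'pot',fitcirc((.487,.386),[(.09,.091)],L,.01))
go([.4868+.0429,.385+.0135,.0185],s)
E
```

```text
27.95 [0.53   0.3975 0.1189] [ 0.6537 -0.3089 -1.5265] 0.05535653873353587 [ 0.5439  0.6264  1.5421 -0.0003  0.9741  1.8117]
scene cup (array([0.5381, 0.4077]), np.float64(104.2042007446289)) white (array([0.4494, 0.3761]), np.float64(241.05308532714844)) pot (array([0.4853, 0.3873]), np.float64(243.91078186035156))
side cup (array([0.53  , 0.3849]), np.float64(236.17173767089844)) white (array([0.4362, 0.3666]), np.float64(273.6143798828125)) pot (array([0.4858, 0.3855]), np.float64(300.81805419921875))
t 27.95 tool shift mm [100.4  -1.1  -0.1] |d| 100
```

{"method": "step_arm", "body": {"increments": [[[12,-1,0],0],[[18,0,0],0],[[18,0,0],0],[[16,0,0],0],[[12,0,0],0],[[8,0,0],0],[[6,0,0],0],[[4,0,0],0],[[1,0,0],0],[[0,0,0],0],[[0,0,0],0]]}}

```text
clock: 29.15
ee_pos: [0.53, 0.3996, 0.0247]
eef_rot: [2.058, 0.315, -2.057]
contact_force: [0.0, -0.2, 0.4]
width: 0.055
```

{"method": "step_arm", "body": {"increments": [[[1,0,0],0],[[1,0,0],0],[[1,0,0],0],[[1,0,0],0],[[0.7,0,0],0],[[0,0,0],0],[[0,0,0],0]]}}

```text
clock: 29.85
ee_pos: [0.5298, 0.3994, 0.0195]
eef_rot: [2.058, 0.315, -2.058]
contact_force: [0.8, 0.3, -1.0]
width: 0.0555
```

{"method": "step_arm", "body": {"increments": [[[0.7,0,0],0],[[0.7,0,0],0],[[0,0,0],0],[[0,0,0],0]]}}

```text
clock: 30.25
ee_pos: [0.5298, 0.3995, 0.0182]
eef_rot: [2.058, 0.315, -2.058]
contact_force: [0.9, 0.7, -0.6]
width: 0.0554
```

{"method": "step_arm", "body": {"increments": [[[0.7,0,0],0],[[0,0,0],0],[[0,0,0],0]]}}

```text
clock: 30.55
ee_pos: [0.5299, 0.3995, 0.0181]
eef_rot: [2.058, 0.315, -2.057]
contact_force: [-1.7, -0.9, 5.8]
width: 0.0555
```

Contact at the expected height. Release and rise.

{"method": "step_arm", "body": {"increments": [[[0,0,0],0],[[0,0,0],0],[[0,0,0],0],[[-4,0,0],0],[[-10,0,0],0],[[-20,0,0],0],[[-30,0,0],0],[[-35,0,0],0],[[-35,0,4],0],[[-30,0,16],0],[[-15,0,15],0],[[0,0,10],0],[[0,0,0],0],[[0,0,0],0]], "grip": 0.6}}

```text
clock: 31.95
ee_pos: [0.4868, 0.3859, 0.1957]
eef_rot: [2.057, 0.314, -2.059]
contact_force: [1.0, -0.9, -0.1]
width: 0.0684
```

```bash
python3 - <<'E'
from h import *
s=get_state();print(s['clock'],s['ee_pos'],s['contact_force'],s['width'],s['q'])
w=snap('wrist','w15');L=[('wrist',w,camera_model('wrist'))]
print('blue',fitcirc((.530,.3995),[(.074,.028)],L,.012),'white',fitcirc((.444,.3725),[(.074,.028)],L,.012),'pot',fitcirc((.487,.386),[(.09,.091),(.09,.088)],L,.012))
go([.628,-.022,.21],s)
E
```

```text
31.95 [0.4868 0.3859 0.1957] [ 1.0446 -0.9354 -0.0727] 0.06843739536738552 [ 0.5641  0.4903  1.5733 -0.0002  1.0791  1.831 ]
blue (array([0.5307, 0.3989]), np.float64(289.72943115234375)) white (array([0.4438, 0.3727]), np.float64(388.3856201171875)) pot (array([0.4881, 0.389 ]), np.float64(305.5791320800781))
t 31.95 tool shift mm [-14.2 431.5 -12.6] |d| 432
```

View pics/w15.png

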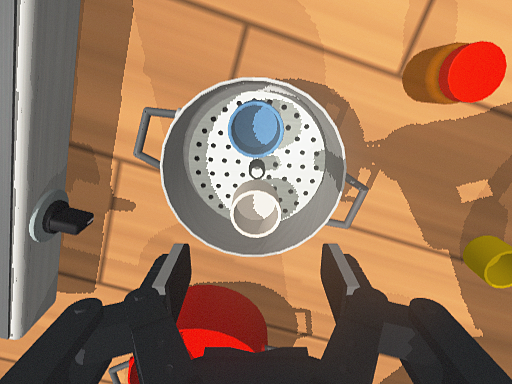

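Both cups stand upright beside the knob: blue (127,257), white (213,256). Jar and yellow cup are undisturbed. Next, the lid.

{"method": "step_arm", "body": {"increments": [[[0,18,-0.5],0],[[0,32,-1],0],[[0,40,-1.2],0],[[0,40,-1.2],0],[[0,40,-1.2],0],[[0,40,-1.2],0],[[0,40,-1.2],0],[[0,40,-1.2],0],[[0,40,-1.2],0],[[0,36,-1.2],0],[[10,28,-0.8],0],[[15,20,-0.6],0],[[15,12,-0.4],0],[[10,5,0],0],[[0,0,0],0],[[0,0,0],0]], "grip": 0.4}}

```text
clock: 33.6
ee_pos: [0.6279, -0.0206, 0.1463]
eef_rot: [2.057, 0.316, -2.058]
contact_force: [-0.5, -0.8, 0.7]
width: 0.0598
```

```bash
python3 - <<'E'
from h import *
s=get_state();print(s['clock'],s['ee_pos'],s['contact_force'],s['width'],s['q'])
w=snap('wrist','w16');L=[('wrist',w,camera_model('wrist'))]
print('rim',fitcirc((.627,-.0235),[(.009,.096)],L,.012),'knob',fitcirc((.627,-.0235),[(.054,.015)],L,.01))
for r in pinpoint('wrist','lid_knob'): print(r['p'],atz('wrist',r['pixel'],.042)) if isinstance(r,dict) else print(r)
go([.627,-.0235,.0],s)
E
```

```text
33.6 [ 0.6279 -0.0206  0.1463] [-0.5017 -0.8267  0.6555] 0.05978217427711054 [-0.1378  0.5508  1.6088  0.      0.9826  1.1283]
rim (array([ 0.6276, -0.0232]), np.float64(289.5816955566406)) knob (array([ 0.6322, -0.0217]), np.float64(337.0588073730469))
0.89 [ 0.6263 -0.0246  0.042 ]
t 33.6 tool shift mm [146.3   2.6   1.7] |d| 146
```

{"method": "step_arm", "body": {"increments": [[[15,1.5,1],0],[[25,1,0],0],[[28,0,0],0],[[25,0,0],0],[[18,0,0],0],[[12,0,0],0],[[8,0,0],0],[[5,0,0],0],[[0,0,0],0],[[0,0,0],0]]}}

```text
clock: 34.7
ee_pos: [0.6282, -0.0241, 0.0111]
eef_rot: [2.059, 0.315, -2.057]
contact_force: [0.2, -0.1, -0.6]
width: 0.0601
```

{"method": "step_arm", "body": {"increments": [[[3,0,0],0],[[3,0,0],0],[[2,0,0],0],[[0,0,0],0],[[0,0,0],0]]}}

```text
clock: 35.2
ee_pos: [0.6279, -0.0241, 0.0024]
eef_rot: [2.058, 0.315, -2.058]
contact_force: [-0.8, -0.2, -0.3]
width: 0.0596
```

{"method": "step_arm", "body": {"increments": [[[0,0,0],0],[[0,0,0],0],[[0,0,0],0],[[0,0,0],0],[[0,0,0],0],[[0,0,0],0],[[0,0,0],0]], "grip": -1, "force": 60}}

```text
clock: 35.9
ee_pos: [0.6279, -0.0241, 0.0029]
eef_rot: [2.058, 0.315, -2.057]
contact_force: [-1.6, 0.7, 5.4]
width: 0.0281
```

{"method": "step_arm", "body": {"increments": [[[-8,0,0],0],[[-18,0,0],0],[[-25,0,0],0],[[-28,0,0],0],[[-28,0,0],0],[[-25,0,0],0],[[-15,0,0],0],[[-8,0,0],0],[[0,0,0],0],[[0,0,0],0]]}}

```text
clock: 36.9
ee_pos: [0.6274, -0.0241, 0.1566]
eef_rot: [2.057, 0.315, -2.059]
contact_force: [0.7, 0.1, -3.7]
width: 0.0277
```

```bash
python3 - <<'E'
from h import *
s=get_state();print(s['clock'],s['ee_pos'],s['eef_rot'],s['contact_force'],s['width'],s['q'])
z=s['ee_pos'][2]-.0025+.0095
for c in('scene','side'):
    L=[(c,snap(c,c+'17'),camera_model(c))]
    print(c,'lid rim',fitcirc(s['ee_pos'][:2],[(z,.096)],L,.012))
w=snap('wrist','w17');L=[('wrist',w,camera_model('wrist'))]
print('wrist lid rim',fitcirc(s['ee_pos'][:2],[(z,.096)],L,.012))
go([.487,.386,.158],s)
E
```

```text
36.9 [ 0.6274 -0.0241  0.1566] [ 2.0566  0.3153 -2.0592] [ 0.6543  0.1025 -3.7383] 0.02771773245704101 [-0.1434  0.5394  1.5989 -0.0001  1.0046  1.1236]
scene lid rim (array([ 0.6266, -0.024 ]), np.float64(258.80682373046875))
side lid rim (array([ 0.6266, -0.0247]), np.float64(381.4287109375))
wrist lid rim (array([ 0.6272, -0.0242]), np.float64(186.34182739257812))
t 36.9 tool shift mm [  -1.2 -433.3   11.3] |d| 433
```

{"method": "step_arm", "body": {"increments": [[[0,-14,0.4],0],[[0,-26,0.7],0],[[0,-34,0.9],0],[[0,-36,0.9],0],[[0,-36,0.9],0],[[0,-36,0.9],0],[[0,-36,0.9],0],[[0,-36,0.9],0],[[0,-36,0.9],0],[[0,-36,0.9],0],[[0,-34,0.9],0],[[0,-30,0.8],0],[[0,-22,0.6],0],[[0,-13,0.4],0],[[0,-8,0.2],0],[[0,0,0],0],[[0,0,0],0],[[0,0,0],0]]}}

```text
clock: 38.85
ee_pos: [0.4881, 0.3849, 0.1574]
eef_rot: [2.058, 0.314, -2.058]
contact_force: [-0.7, -0.8, -2.9]
width: 0.028
```

{"method": "step_arm", "body": {"increments": [[[8,0,0],0],[[15,0,0],0],[[15,0,0],0],[[10,0,0],0],[[6,0,0],0],[[0,0,0],0],[[0,0,0],0]]}}

```text
clock: 39.55
ee_pos: [0.4879, 0.3858, 0.1038]
eef_rot: [2.058, 0.315, -2.057]
contact_force: [-0.2, 0.6, -4.0]
width: 0.0278
```

```bash
python3 - <<'E'
from h import *
s=get_state();print(s['clock'],s['ee_pos'],s['eef_rot'],s['contact_force'],s['width'],s['q'])
z=s['ee_pos'][2]-.0025+.0095
out=[]
for c,(r0,c0) in dict(scene=(110,330),side=(180,80)).items():
    f=snap(c,c+'18'); L=[(c,f,camera_model(c))]
    print(c,'lid',fitcirc(s['ee_pos'][:2],[(z,.096)],L,.012))
    im=cv2.resize(f[r0:r0+130,c0:c0+130],None,fx=3,fy=3,interpolation=2).copy()
    a=np.linspace(0,6.283,60)
    for r,zz,pp,col in((.096,z,s['ee_pos'],(255,0,255)),(.091,.09,(.486,.386),(0,255,0)),(.091,.0,(.486,.386),(0,255,255))):
      for q in proj(c,np.c_[pp[0]+r*np.cos(a),pp[1]+r*np.sin(a),0*a+zz]): cv2.circle(im,(int((q[1]-c0+.5)*3),int((q[0]-r0+.5)*3)),1,col,-1)
    out.append(im)
cv2.imwrite('pics/c18.png',np.hstack(out)[:,:,::-1])
go([.4866,.386,.0845],s)
E
```

```text
39.55 [0.4879 0.3858 0.1038] [ 2.0584  0.315  -2.0575] [-0.2196  0.5612 -4.0236] 0.02778846988738414 [ 0.5629  0.5921  1.6641 -0.0001  0.8849  1.8301]
scene lid (array([0.4869, 0.3862]), np.float64(256.2179870605469))
side lid (array([0.4881, 0.3845]), np.float64(336.9272155761719))
t 39.55 tool shift mm [19.3 -0.6  1.2] |d| 19
```

View pics/c18.png

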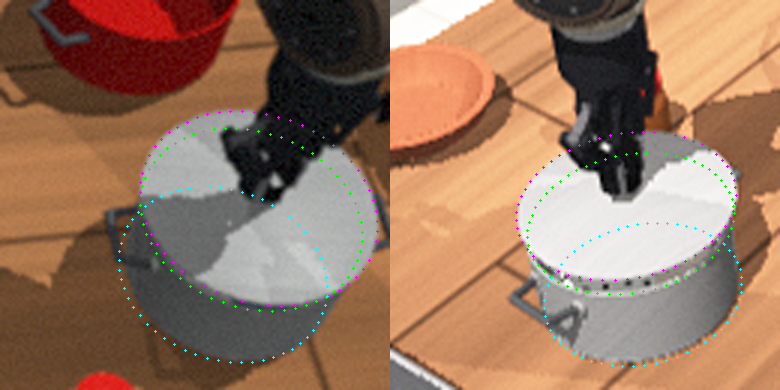

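The lid is level and centred above the rim in both views, within 2 mm. Lowering slowly.

{"method": "step_arm", "body": {"increments": [[[4,0,1],0],[[4,0,0],0],[[3,0,0],0],[[3,0,0],0],[[2,0,0],0],[[0,0,0],0],[[0,0,0],0]]}}

```text
clock: 40.35
ee_pos: [0.4867, 0.3855, 0.0874]
eef_rot: [2.058, 0.315, -2.058]
contact_force: [-1.2, 0.1, -2.9]
width: 0.0276
```

{"method": "step_arm", "body": {"increments": [[[1,0,0],0],[[1,0,0],0],[[1,0,0],0],[[0,0,0],0],[[0,0,0],0]]}}

```text
clock: 40.85
ee_pos: [0.4868, 0.3855, 0.0849]
eef_rot: [2.058, 0.315, -2.057]
contact_force: [-1.6, -1.7, 3.7]
width: 0.0279
```

Contact at 0.0849, where 0.0845 was expected for a seated lid. Release, rise, and check.

{"method": "step_arm", "body": {"increments": [[[0.5,0,0],0],[[0,0,0],0],[[0,0,0],0]]}}

```text
clock: 41.15
ee_pos: [0.4868, 0.3855, 0.0849]
eef_rot: [2.059, 0.315, -2.057]
contact_force: [-3.5, -2.8, 9.2]
width: 0.0279
```

{"method": "step_arm", "body": {"increments": [[[0,0,0],0],[[0,0,0],0],[[0,0,0],0],[[0,0,0],0],[[-8,0,0],0],[[-15,0,0],0],[[-25,0,0],0],[[-30,0,0],0],[[-30,0,0],0],[[-25,20,0],0],[[0,35,0],0],[[0,40,0],0],[[0,40,0],0],[[0,40,0],0],[[0,40,0],0],[[0,30,0],0],[[0,15,0],0],[[0,0,0],0],[[0,0,0],0]], "grip": 0.3}}

```text
clock: 43.05
ee_pos: [0.5643, 0.1379, 0.2172]
eef_rot: [2.058, 0.315, -2.058]
contact_force: [-0.2, 0.8, 0.1]
width: 0.0556
```

```bash
python3 - <<'E'
from h import *
s=get_state();print(s['clock'],s['ee_pos'],s['contact_force'],s['width'])
out=[];A=[]
for c in('scene','side'):
    f=snap(c,c+'19'); L=(c,f,camera_model(c));A.append(L)
    for z in(.0895,.0915,.0935,.0965,.1): print(c,z,fitcirc((.4868,.386),[(z,.096)],[L],.01))
    out.append(f)
    for n in('jar','bowl','pot'): print(n,[(round(r['p'],2),atz(c,r['pixel'],0)[:2]) for r in (lambda r:r if isinstance(r,list) else [r])(pinpoint(c,n))])
for z in(.0875,.0905,.0935,.0965): print('both',z,fitcirc((.4868,.386),[(z,.096)],A,.01))
r=[cv2.resize(out[0][100:270,130:500],None,fx=1.6,fy=1.6),cv2.resize(out[1][120:310,90:330],None,fx=1.6,fy=1.6)]
h=max(x.shape[0] for x in r)
w=max(x.shape[1] for x in r)
cv2.imwrite('pics/c19.png',np.vstack([cv2.copyMakeBorder(x,0,0,0,w-x.shape[1],0) for x in r])[:600,:,::-1])
E
```

```text
43.05 [0.5643 0.1379 0.2172] [-0.171   0.8402  0.1374] 0.05557000426813146
scene 0.0895 (array([0.4842, 0.3873]), np.float64(313.8503112792969))
scene 0.0915 (array([0.4852, 0.3865]), np.float64(314.77447509765625))
scene 0.0935 (array([0.4863, 0.3854]), np.float64(315.2830810546875))
scene 0.0965 (array([0.4879, 0.3841]), np.float64(315.2477722167969))
scene 0.1 (array([0.4901, 0.3825]), np.float64(313.4674987792969))
jar [(0.73, array([0.6362, 0.2344]))]
bowl [(0.72, array([ 0.6656, -0.2275]))]
pot [(0.91, array([0.4853, 0.4008])), (0.63, array([0.1984, 0.3705])), (0.34, array([ 0.6603, -0.2276]))]
side 0.0895 (array([0.489 , 0.3826]), np.float64(354.83978271484375))
side 0.0915 (array([0.4874, 0.3839]), np.float64(354.671875))
side 0.0935 (array([0.4859, 0.3852]), np.float64(354.10919189453125))
side 0.0965 (array([0.4835, 0.3871]), np.float64(351.5423583984375))
side 0.1 (array([0.4807, 0.3894]), np.float64(347.21148681640625))
jar [(0.63, array([0.621 , 0.2279]))]
bowl [(0.74, array([ 0.6731, -0.2449]))]
pot [(0.85, array([0.4921, 0.3989])), (0.79, array([0.2037, 0.3736]))]
both 0.0875 (array([0.4867, 0.3852]), np.float64(248.4716796875))
both 0.0905 (array([0.4864, 0.385 ]), np.float64(311.44219970703125))
both 0.0935 (array([0.4861, 0.3852]), np.float64(334.4599609375))
both 0.0965 (array([0.4859, 0.3854]), np.float64(305.97052001953125))
```

View pics/c19.png

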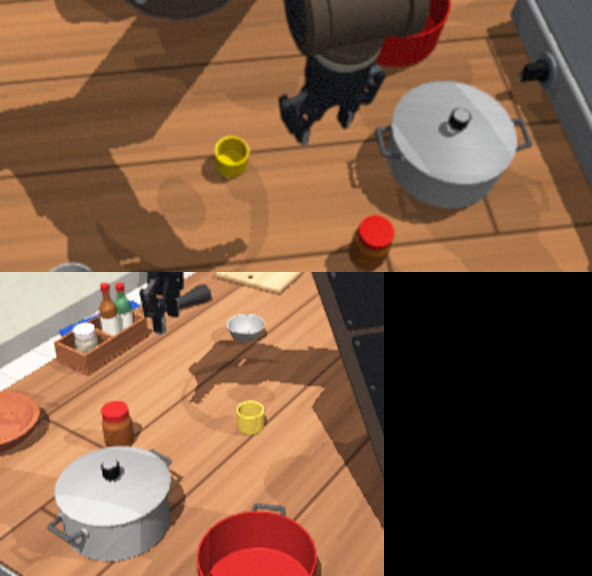

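The lid sits level on the pot (lid knob at crop (458,118) / (110,470)). Its rim triangulates to z ≈ 93 mm, centred on the pot. Jar, bowl, yellow cup and red pot have not moved, and the gripper is clear. Handing in.

```bash
python3 -c "
from workcell import *
s=get_state();print(s['clock'],s['qvel'],s['contact_force']);print(close_job())"
```

```text
43.45 [-0.00507653  0.00048858 -0.00070969 -0.00061349 -0.00014155  0.00120926] [-0.42588824  0.18502664  0.68886265]
the job is handed in; nothing more can be done
None
```

The steamer is ready and handed in at 43.5 s of the 128 s allowed. The rack is in the steel pot, both cups stand on it either side of the knob, and the lid is on. I released everything and moved the gripper clear.

- **Rack:** It touched down within about 1 mm of its expected height and looks flat and centred in the wrist picture.
- **Cups:** Both were lowered until light contact at the rack's height, then released. The last wrist picture before the lid went on showed both upright, about 45 mm from the knob. A fixed-camera check of the blue cup just before lowering was spoiled by occlusion, so I placed it by the arm's own position.
- **Lid:** The wrist felt it make contact within 0.5 mm of the seated height. In the last pictures its rim is level, at about 93 mm, and centred on the pot to about 1 mm.
- **Other things:** The jar, bowl, yellow cup and red pot look unmoved. Estimates of the jar and bowl from the two cameras differ by 15–20 mm, as they did at the start.

**Missed grasp:** The first try at the rack failed because the fingers closed on top of the knob, with about 12 N. The real fingertips sit about 31 mm behind the reported TCP, contrary to the description. I confirmed this in the images and by contact, then allowed for it in every later grasp.

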